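# Unstack labware into its nests

## Task

The labware for the next assay has been left in one pile: take the pile apart and set the vial, the round dish, the reagent trough and the tube rack each into the grey nest made for its shape and size, standing flat on the nest's floor inside the rim. Keep every piece upright and set it down rather than dropping it, and leave the white assay plate and the small white bottle where they are.

Things in the scene. Friction and masses are not known exactly. Their poses are not given: they have to be found in the camera images.
- vial: Amber glass vial with a black screw cap, an upright cylinder 32 mm in diameter and 45 mm high, about 60 g; the top of the pile, standing loose on the dish. Origin at the centre of its underside, z up.
- dish: Closed round glass dish with a white band, a cylinder 56 mm in diameter and 22 mm high, about 70 g; second from the top, lying loose across the trough's rim. Origin at the centre of its underside, z up.
- trough: White open reagent trough, 92 mm long (its x), 42 mm wide (its y), 30 mm high, walls 3 mm, empty, about 80 g; third from the top, standing loose on the rack, its length roughly along the rack's. Origin at the centre of its underside, z up.
- rack: Dark grey anodised aluminium tube rack, a block 104 mm long (its x), 66 mm wide (its y), 42 mm high with rows of small black holes in its flat top, about 400 g; the bottom of the pile, loose on the bench. Origin at the centre of its underside, z up.
- nest_vial: Grey nest fixed to the bench, the smaller of the two round ones, 48 mm inside, 54 mm outside diameter: flat floor with a dark rubber pad and a 3 mm thick rim round it. Floor 4 mm above the bench, rim top 10 mm above the bench. Made for the vial, with about 8 mm of room on every side. Origin at the centre of its underside on the bench, z up.
- nest_dish: Grey nest fixed to the bench, the larger of the two round ones, 72 mm inside, 78 mm outside diameter: flat floor with a dark rubber pad and a 3 mm thick rim round it. Floor 4 mm above the bench, rim top 10 mm above the bench. Made for the dish, with about 8 mm of room on every side. Origin at the centre of its underside on the bench, z up.
- nest_trough: Grey nest fixed to the bench, the narrower of the two oblong ones, 108 x 58 mm inside, 114 x 64 mm outside: flat floor with a dark rubber pad and a 3 mm thick rim round it. Floor 4 mm above the bench, rim top 10 mm above the bench. Made for the trough, with about 8 mm of room on every side. Origin at the centre of its underside on the bench, z up, length along its x.
- nest_rack: Grey nest fixed to the bench, the wider of the two oblong ones, 120 x 82 mm inside, 126 x 88 mm outside: flat floor with a dark rubber pad and a 3 mm thick rim round it. Floor 4 mm above the bench, rim top 10 mm above the bench. Made for the rack, with about 8 mm of room on every side. Origin at the centre of its underside on the bench, z up, length along its x.
- plate: White assay plate with rows of wells, partly yellow, 127 x 85 mm and 15 mm high, loose on the bench among the nests; leave it alone. Origin at the centre of its underside, z up.
- bottle: Small white plastic bottle, 34 mm in diameter and 62 mm high, loose on the bench among the nests; leave it alone. Origin at the centre of its underside, z up.

How it is judged:
By the outcome, as a careful person would: the job done as asked, in the order asked, and still so for the second after the job is handed in, with the robot touching nothing.
It also fails if it takes over 120 s, if anything falls off the work surface, if the arm or the gripper's body presses on something with over 40 N, if the wrist force passes 120 N, or if a joint passes its speed limit or range.

## Robot

A 6-joint arm with a two-finger parallel gripper is mounted at the origin on the work surface. World frame = base frame: x ahead of the robot, y to its left, z up, the work surface at z = 0. Lengths are in m, angles in rad, forces in N, time in s.
With the tool pointing down it reaches from about 0.375 to 0.975 m from the base axis. Payload 3.8 kg.
Tool frame: the origin (TCP) lies midway between the tips of the shut fingers; the grasp point (between the pads) lies 19 mm behind it; z points along the fingers, y is the line along which they close (so a half turn about z gives the same grasp; the last joint's range is limited). The gripper opens to 88 mm and grips with 3 to 60 N. Pads are 18 mm wide; open, the fingers measure 123 mm over their backs; the gripper's body (75 mm by 187 mm) begins 45 mm behind the grasp point.
Start: joints at [1.135, 0.264, 1.604, -0, 1.274, -0.037], TCP at [0.262, 0.622, 0.239] pointing down, gripper open.
Joint ranges: [-2.63, 2.63], [-0.94, 2.18], [0.31, 2.57], [-1.31, 4.45], [0, 2.66], [-2.55, 2.55]. Speed limits (rad/s): [2.57, 2.57, 3.14, 3.14, 3.14, 3.14].

## Interface

Orientations are given as a rotation vector (axis times angle).
In Python, from cell import manip, inverse_kinematics, cams, order gives the robot as it stands. Calls block until the motion is done:
- manip.move_pose(position, orientation): joint-space move of the TCP to a pose.
- manip.move_linear(position, rate=0.15, rot=None): straight line of the TCP; rot=None keeps the orientation; rate is the mean speed in m/s.
- manip.set_joints(angles): joint-space move.
- manip.set_gripper(opening, force=None): finger opening in m; force is the grip in N (None keeps the last); returns when the fingers have stopped.
- manip.dwell(seconds).
- inverse_kinematics(position, orientation): joint angles nearest the present ones, or None.
- manip.state(): the state.
- cams.capture(name): name is "scene" or "side" or "wrist"; returns a dict with "image" (420x560x3 uint8, blue, green, red), "z_map" (420x560 float32, m along the optical axis (not along the pixel's ray), 0 where there is no reading), "intrinsics" (3x3 intrinsics, pixels), "position" and "orientation" of the camera in the world; the wrist camera has in their place "T_tool_cam" (4x4, takes a point from camera to tool coordinates, whose origin is the TCP and whose axes are the flange's). Camera axes: x right, y down, z forward; pixel columns grow to the right and rows downward; lengths in m; the calibration is good to about 2 mm. A picture is of the moment at which its call begins: read the wrist's pose just before it.
A pose or a line that the arm cannot do raises manip.IKError and nothing moves.
- order.close_job(): hands the job in; it is judged then, once.
The state is a dict: "clock": time; "joint_pos": joint angles; "joint_velocities": joint speeds; "tau": joint torques, N m; "tool_pos": TCP position; "tcp_rot": TCP orientation; "contact_force": force on the tool from outside, world axes, zero at the start; "moment": the same for the moment, N m; "gripper_width": finger opening in m; "grasp_force": force on a finger pad.
Only numpy, scipy, OpenCV 4.12 (cv2) and the standard library are available. Lean on these libraries where they do the work, as an engineer would, in place of code of your own. Each camera call takes 0.05 s, during which the arm holds its last target. There are 200 camera calls.

## Working session

There is one attempt and no reset: what is moved stays moved. The work goes in short steps, each a Python script; the robot and the scene stay as the last script left them, time stands still between calls to the robot, and variables do not carry over. Pictures are saved under pics/ and viewed, at most 14 in all, crops included, and the job is handed in when it is done.

```bash
mkdir -p pics; ls
cat > h.py <<'E'
import numpy as np, cv2
from scipy.spatial.transform import Rotation as R
from cell import manip, inverse_kinematics, cams, order
def pose(c,st):
    if "T_tool_cam" in c:
        T=np.eye(4);T[:3,:3]=R.from_rotvec(st["tcp_rot"]).as_matrix();T[:3,3]=st["tool_pos"]
        return T@np.array(c["T_tool_cam"])
    T=np.eye(4);o=np.array(c["orientation"])
    T[:3,:3]=o if o.shape==(3,3) else R.from_rotvec(o).as_matrix();T[:3,3]=c["position"];return T
def snap(name,tag):
    st=manip.state();c=cams.capture(name)
    cv2.imwrite(f"pics/{tag}.png",c["image"])
    z=c["z_map"];K=np.array(c["intrinsics"]);v,u=np.indices(z.shape)
    P=np.stack([(u-K[0,2])*z/K[0,0],(v-K[1,2])*z/K[1,1],z],-1)
    T=pose(c,st);W=P@T[:3,:3].T+T[:3,3];W[z==0]=np.nan
    np.savez(f"pics/{tag}.npz",W=W,K=K,T=T);return c["image"],W
E
python3 - <<'E'
from h import *
for n in("scene","side"):
    c=cams.capture(n);print(c["position"],c["orientation"]);snap(n,n)
i,_=snap("wrist","wrist")
print(manip.state()["tcp_rot"])
E
```

```text
pics
[1.05555689 0.48889782 0.66830817] [-1.00923975 -2.35888529  1.1139157 ]
[ 0.24835723 -0.48149039  0.6079292 ] [-2.26300418  0.63427687 -0.25957132]
[-6.22214663e-01 -3.07908172e+00  1.62659189e-03]
```

View pics/scene.png

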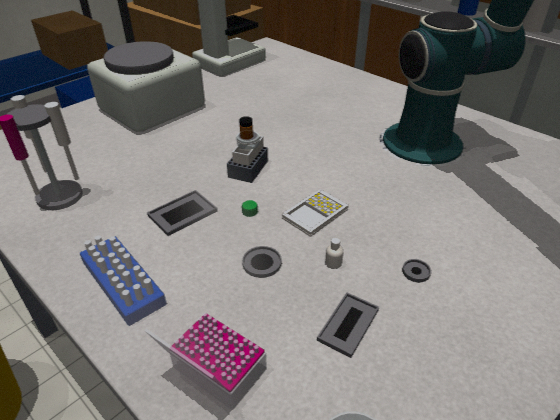

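View pics/side.png

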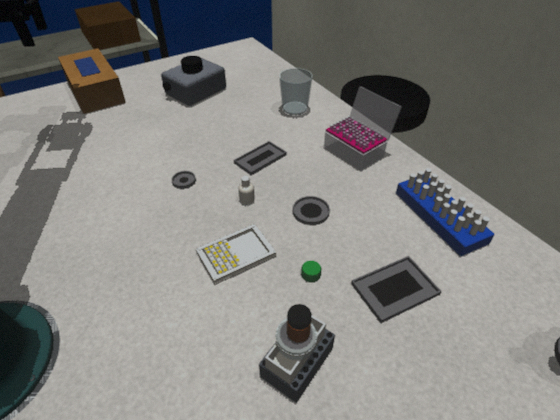

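The scene view shows the pile at about (247,150), the rack nest at (182,211), the dish nest at (262,261), the vial nest at (416,270) and the trough nest at (349,323). The plate is at (315,212) and the bottle at (335,253). The side view agrees: pile (297,350), rack nest (396,288), dish nest (311,210), vial nest (184,180), trough nest (260,157).

Run:
```python
from h import *
px={"scene":dict(nr=(182,211,40,28),nd=(262,261,25,20),nv=(416,270,20,15),nt=(349,323,35,35),plate=(315,212,36,26),bottle=(335,253,14,20),green=(250,208,12,10)),
"side":dict(nr=(396,288,50,36),nd=(311,210,24,18),nv=(184,180,16,12),nt=(260,157,30,18),plate=(236,253,42,30),bottle=(246,190,12,17),green=(311,271,12,12))}
for n in px:
    W=np.load(f"pics/{n}.npz")["W"]
    for k,(u,v,a,b) in px[n].items():
        P=W[v-b:v+b,u-a:u+a].reshape(-1,3);bench=np.nanpercentile(P[:,2],20)
        Q=P[P[:,2]>.0055]
        if len(Q)<5: print(n,k,"few",np.nanpercentile(P[:,2],[5,50,95]));continue
        r=cv2.minAreaRect((Q[:,:2]*1000).astype(np.float32))
        print(n,k,len(Q),np.round(r[0],1),np.round(r[1],1),round(r[2],1),"bench",np.round(bench*1e3,1),"top",np.round(np.nanpercentile(P[:,2],98)*1e3,1))
    box={"scene":(slice(110,185),slice(220,275)),"side":(slice(300,400),slice(255,340))}[n]
    P=W[box].reshape(-1,3)
    for lo,hi,k in((.03,.05,'rack'),(.055,.075,'trough'),(.08,.1,'dish'),(.125,.155,'vial')):
        Q=P[(P[:,2]>lo)&(P[:,2]<hi)]
        if len(Q)<5: continue
        r=cv2.minAreaRect((Q[:,:2]*1000).astype(np.float32));print(n,k,len(Q),np.round(r[0]),np.round(r[1]),round(r[2],1))
```

```text
scene nr 724 [ 637.2 -223.1] [ 93.5 127.5] 85.2 bench 0.1 top 10.8
scene nd 413 [621.7  13.5] [78.7 77. ] 33.7 bench 0.2 top 11.3
scene nv 234 [431.7 246.1] [52.4 54.3] 74.9 bench 0.1 top 11.1
scene nt 780 [620.4 227.2] [116.3  64.8] 11.9 bench 0.0 top 11.0
scene plate 1410 [433.8  -9.1] [ 87.3 132.7] 88.9 bench 0.2 top 16.7
scene bottle 412 [527.5 117.1] [28.2 33.6] 24.2 bench -0.0 top 62.5
scene green 199 [ 529.4 -119.5] [37.4 33.1] 22.7 bench 0.4 top 22.4
scene rack 438 [ 420. -245.] [107.  67.] 23.1
scene trough 292 [ 415. -244.] [95. 50.] 24.4
scene dish 243 [ 416. -245.] [49. 55.] 46.8
scene vial 140 [ 417. -247.] [33. 30.] 19.2
side nr 993 [ 638.  -224.8] [ 89.8 128.3] 84.8 bench -0.1 top 10.5
side nd 280 [621.5  11.3] [77.6 76.6] 42.6 bench -0.1 top 10.6
side nv 149 [431.4 245.2] [54.1 51.8] 66.0 bench -0.1 top 11.0
side nt 314 [620.1 225.5] [116.9  67.8] 11.9 bench -0.3 top 10.6
side plate 2153 [434.8 -10.7] [ 88.4 128.1] 90.0 bench 0.1 top 16.4
side bottle 342 [536.  142.2] [96.5 32.8] 67.0 bench -0.1 top 62.7
side green 330 [ 529.4 -122.9] [35.3 34.4] 57.4 bench 0.4 top 21.9
side rack 1349 [ 419. -248.] [104.  66.] 22.9
side trough 583 [ 416. -253.] [97. 45.] 14.7
side dish 884 [ 410. -252.] [49. 56.] 42.6
side vial 530 [ 417. -249.] [31. 30.] 60.2
```

```bash
cat >> h.py <<'E'
def down(yang):  # tool pointing down, closing line at world angle yang (deg); returns rotvec with least |q6|
    out=[]
    return [R.from_matrix(np.array([[np.cos(a),np.sin(a),0],[np.sin(a),-np.cos(a),0],[0,0,-1]])).as_rotvec() for a in np.radians([yang+90,yang-90])]
def go(p,yang):
    c=[(abs(q[5]),r) for r in down(yang) for q in [inverse_kinematics(p,r)] if q is not None]
    r=min(c,key=lambda t:t[0])[1]; manip.move_pose(p,r); return r
def rect(W,lo,hi,c,rad):
    P=W.reshape(-1,3);Q=P[(P[:,2]>lo)&(P[:,2]<hi)&(np.hypot(P[:,0]-c[0],P[:,1]-c[1])<rad)]
    r=cv2.minAreaRect((Q[:,:2]*1000).astype(np.float32));return len(Q),np.round(r[0],1),np.round(r[1],1),round(r[2],1)
E
python3 - <<'E'
from h import *
W=np.load("pics/scene.npz")["W"].reshape(-1,3)
Q=W[(W[:,2]>.03)&(np.hypot(W[:,0]-.637,W[:,1]+.224)<.3)&(np.hypot(W[:,0]-.42,W[:,1]+.246)>.08)]
print(len(Q),Q.min(0),Q.max(0)) if len(Q) else 0
go([.39,-.23,.36],-30)
st=manip.state();print(st["tool_pos"],st["joint_pos"],st["clock"])
i,W=snap("wrist","w1")
c=(.418,-.247)
for lo,hi in((.035,.05),(.06,.08),(.085,.105),(.13,.15)): print(rect(W,lo,hi,c,.09))
E
```

```text
4391 [ 0.74491961 -0.49711951  0.03000023] [ 0.88256127 -0.03518766  0.23247811]
[ 0.390338   -0.22956601  0.35986742] [-5.86799263e-01 -2.19830854e-01  1.87894832e+00  1.94789150e-04
  1.48267799e+00 -6.42556139e-02] 3.3
(1626, array([ 419.7, -247.6]), array([104.2,  66.4]), 23.1)
(466, array([ 414.5, -245.5]), array([92.3, 48.7]), 23.4)
(873, array([ 414. , -247.9]), array([55.7, 53.3]), 8.0)
(626, array([ 417.9, -249. ]), array([30.4, 30.2]), 59.3)
```

View pics/w1.png

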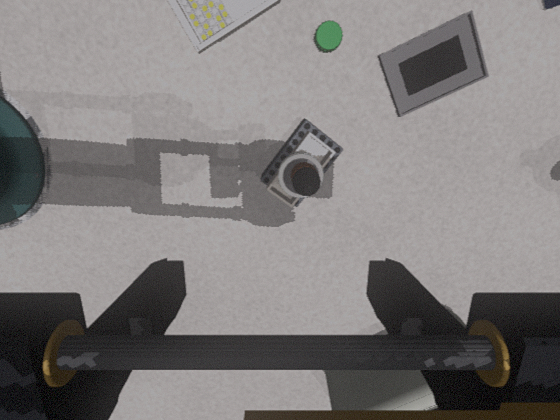

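The wrist view shows the pile clear on all sides, with the vial cap at about (305,178), the dish at (300,175) and the rack beneath. The rack nest is at (433,63).

```bash
cat >> h.py <<'E'
H=.26
def pick(xy,yang,ztip,force,opening=.088):
    manip.set_gripper(opening)
    go([*xy,H],yang); manip.move_linear([*xy,ztip+.03],.2); manip.move_linear([*xy,ztip],.05)
    manip.set_gripper(0,force); s=manip.state()
    print("grip",s["gripper_width"],s["grasp_force"],s["contact_force"],s["tool_pos"])
    manip.move_linear([*xy,ztip+.02],.05); manip.move_linear([*xy,H],.2)
    s=manip.state();print("lifted",s["gripper_width"],s["grasp_force"],s["contact_force"])
def place(xy,yang,ztip,release):
    go([*xy,H],yang); manip.move_linear([*xy,ztip+.03],.2); manip.move_linear([*xy,ztip+.002],.04)
    manip.dwell(.2); f0=manip.state()["contact_force"][2]; z=ztip+.002
    while z>ztip-.002:
        z-=.0006; manip.move_linear([*xy,z],.02); f=manip.state()["contact_force"][2]-f0
        if f>1.5: break
    print("set z-nominal",(z-ztip)*1e3,"dF",f)
    manip.dwell(.2); manip.set_gripper(release); manip.dwell(.2)
    manip.move_linear([*xy,ztip+.03],.06); manip.move_linear([*xy,H],.25); print("t",manip.state()["clock"])
E
python3 - <<'E'
from h import *
pick((.4177,-.2488),-30,.094+.010,15)
place((.4316,.2457),30,.004+.010,.06)
snap("wrist","w2")
go([.39,-.23,.34],-30)
i,W=snap("wrist","w3")
c=(.418,-.247)
for lo,hi in((.035,.05),(.06,.08),(.085,.105),(.11,.15)): print(rect(W,lo,hi,c,.09))
E
```

```text
grip 0.031483207253203124 15.000045346096158 [-0.04925137  0.04937457 -0.79822385] [ 0.41771297 -0.24882662  0.10402857]
lifted 0.03133350763087196 14.999941075220704 [ 1.10501681  0.46297492 -0.99706484]
set z-nominal -0.3999999999999993 dF 5.623150563950078
t 15.625
(1746, array([ 419.8, -247.6]), array([104.1,  66.2]), 23.0)
(513, array([ 414.5, -245.3]), array([92. , 48.3]), 23.4)
(1764, array([ 414. , -248.8]), array([54.7, 54.5]), 59.0)
(0, array([0., 0.]), array([0., 0.]), 0.0)
```

Run:
```python
import cv2,numpy as np
a=cv2.imread("pics/w2.png");b=cv2.imread("pics/w3.png")
b=cv2.resize(b[90:250,200:400],None,fx=2.6,fy=2.6)
b=cv2.copyMakeBorder(b,0,420-b.shape[0] if b.shape[0]<420 else 0,0,0,cv2.BORDER_CONSTANT)[:420]
cv2.imwrite("pics/c1.png",cv2.resize(np.hstack([a,b]),(800,310)))
```

```text
(no output)
```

View pics/c1.png

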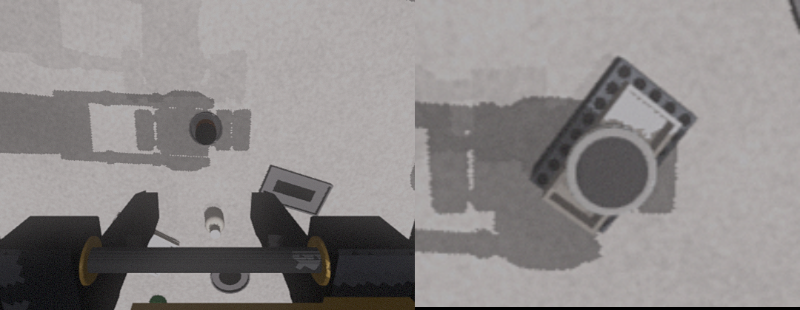

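The left half shows the vial upright in its nest at about (205,127). The right half shows the dish clear on the trough at about (612,172).

Run:
```python
from h import *
pick((.414,-.2488),-30,.072+.0085,20)
place((.6216,.0124),0,.004+.0085,.07)
snap("wrist","w4")
go([.39,-.23,.32],-30)
i,W=snap("wrist","w5")
c=(.418,-.247)
for lo,hi in((.035,.047),(.065,.08),(.085,.15)): print(rect(W,lo,hi,c,.09))
a=cv2.imread("pics/w4.png");b=cv2.imread("pics/w5.png")[80:272,180:436]
cv2.imwrite("pics/c2.png",cv2.resize(np.hstack([a,cv2.resize(b,(560,420))]),(800,300)))
```

```text
grip 0.05511884526274419 20.000086426734924 [-0.64099422  0.64627093  1.30375802] [ 0.41413916 -0.24888929  0.08069509]
lifted 0.055570207797521434 19.999920129776 [-0.08929336  0.32223894 -1.08921179]
set z-nominal -0.3999999999999993 dF 4.974529522586977
t 29.2917
(3140, array([ 419.9, -247.4]), array([103.9,  66.3]), 23.0)
(711, array([ 415.7, -248.4]), array([92.4, 42.5]), 23.5)
(0, array([0., 0.]), array([0., 0.]), 0.0)
```

View pics/c2.png

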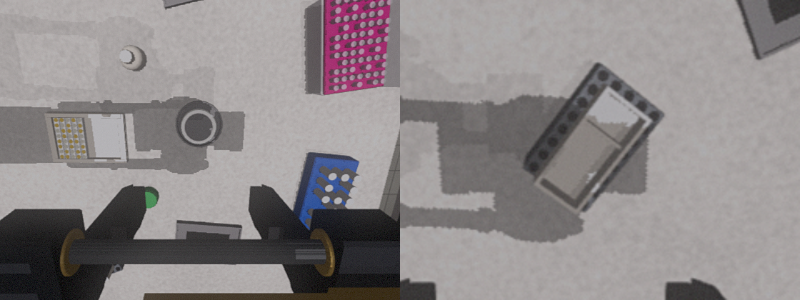

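The dish is seated in its nest at about (199,125). The trough is clear on the rack, and its rectangle fit is clean.

Run:
```python
from h import *
pick((.4157,-.2484),113.5,.042+.0085,20)
place((.6203,.2264),101.9,.004+.0085,.056)
go([.57,.18,.34],20)
_,W=snap("wrist","w6");print(rect(W,.025,.04,(.62,.2264),.08),rect(W,.0065,.013,(.62,.2264),.08))
go([.39,-.23,.32],-30)
i,W=snap("wrist","w7")
print(rect(W,.035,.05,(.418,-.247),.09))
a=cv2.imread("pics/w6.png");b=cv2.imread("pics/w7.png")
cv2.imwrite("pics/c3.png",cv2.resize(np.hstack([a,b]),(800,300)))
```

```text
grip 0.04168771153828169 19.999953384976834 [ 0.67661486 -0.57359809  0.19264427] [ 0.41570822 -0.24840085  0.05053721]
lifted 0.041969434527783844 19.999984216410667 [ 0.44269741 -0.21061246 -1.25566441]
set z-nominal -0.3999999999999993 dF 5.293977675349635
t 43.65
(575, array([620.9, 226.1]), array([92.6, 42.1]), 11.8) (1026, array([622. , 225.7]), array([114.5,  64.1]), 12.0)
(4235, array([ 419.9, -247.6]), array([103.9,  66.3]), 22.9)
```

View pics/c3.png

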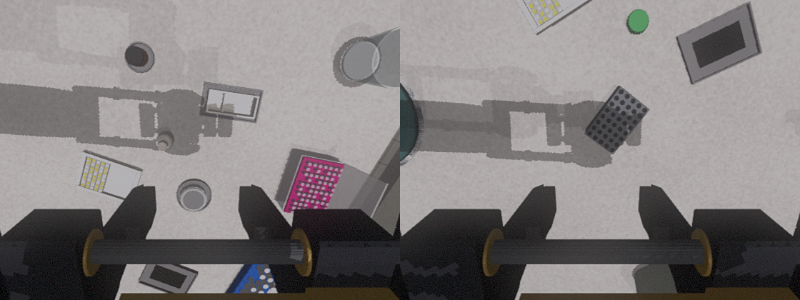

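The trough is seated in its nest at about (232,103). The bare rack is at about (617,120).

Run:
```python
from h import *
_=np.load("pics/w7.npz")["W"];print(rect(_,.0065,.013,(.6376,-.224),.085))
pick((.4199,-.2476),112.9,.010,40)
place((.6376,-.224),85.0,.004+.010,.082)
go([.585,-.2,.34],-20)
_,W=snap("wrist","w8");print(rect(W,.036,.055,(.6376,-.224),.085),rect(W,.0065,.013,(.6376,-.224),.085))
go([.56,.0,.36],0)
_,W=snap("wrist","w9")
print("dish",rect(W,.02,.035,(.6216,.0124),.05),rect(W,.0075,.013,(.6216,.0124),.05))
manip.set_gripper(.08)
go([.40,.22,.36],30)
_,W=snap("wrist","w10")
print("vial",rect(W,.045,.06,(.4316,.2457),.04),rect(W,.0075,.013,(.4316,.2457),.04))
snap("scene","s2");print(manip.state()["clock"])
```

```text
(1079, array([ 639.6, -225.6]), array([ 88.2, 128. ]), 84.8)
grip 0.06552712531516136 39.999072225764394 [-0.91441846  0.01869435  1.19202591] [ 0.42009253 -0.24771539  0.01028771]
lifted 0.06573603620319514 39.99897985719144 [-0.39192576 -0.08179073 -5.96635826]
set z-nominal 0.2000000000000005 dF 1.5866161279469653
t 58.6667
(3989, array([ 637.4, -223.8]), array([ 66.4, 104.1]), 85.0) (680, array([ 639.1, -225.3]), array([ 88.6, 126.1]), 85.0)
dish (1230, array([621.2,  11.1]), array([54.7, 55.1]), 1.8) (319, array([622.8,  11.7]), array([76.5, 77. ]), 89.1)
vial (412, array([431.9, 245.2]), array([29.9, 29.9]), 30.8) (221, array([432.5, 244.8]), array([52.6, 52.6]), 29.9)
62.1833
```

View pics/s2.png

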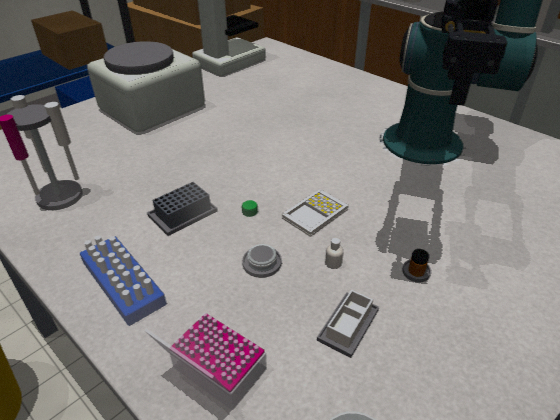

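View pics/w8.png

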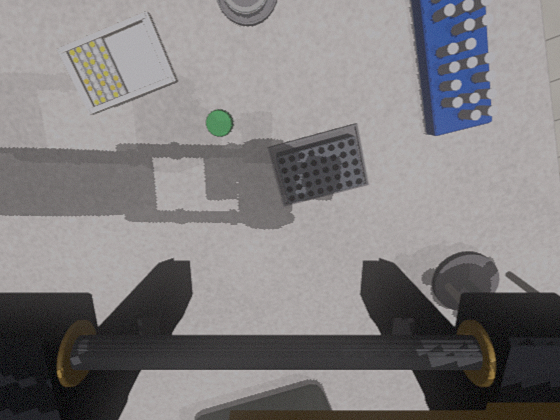

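All four pieces sit in their nests: vial (417,265), dish (261,258), trough (349,318), rack (182,203). Each is centred to within about 2 mm. The plate and bottle have not moved, and the arm is clear.

```bash
python3 -c "
from cell import order
print(order.close_job())"
```

```text
the job is handed in; nothing more can be done
None
```

The vial, dish, trough and rack are each in their own nest, flat and centred to about 2 mm; the plate and bottle stayed where they were, and I handed the job in at about 62 s.

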